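# Back off the knurled locking ring on an inspection arbor

### The job

On the blue inspection stand, loosen the knurled locking ring that clamps the cutter on the steel arbor: roll it round from above with your fingertips, stroke after stroke, its top going away from the robot, until its white line has come round to the steel pointer for the second time, so that the ring stands two full turns from tight, and then let go of it. Leave the stand where it is, and do not disturb the gauges, the spanner or the bottle.

Things in the scene. Friction and masses are not known exactly. Their poses are not given: they have to be found in the camera images.
- stand: Blue cast-iron stand, about 6 kg, loose on the bench. Base 200 (x) x 260 (y) x 28 mm; origin: centre of its underside, z up, +x roughly away from the robot (yaw up to 0.45 rad). A steel arbor lies along its y axis 115 mm up, on uprights at y = -105 and +105 mm (22 mm wide in y, tops at 128 mm). A black handwheel, 22 mm across, sticks 16 mm out of the -x side.
- locking_ring: Centre of the knurled locking ring, on the arbor's axis, at stand y = +20 mm when tight; axes as the stand's, not turning with the ring, but moving with it 1.5 mm a turn to +y as it loosens. Dark steel ring, 30 mm long in y, 50 mm across its 24 ridges (2 mm high): top 140 mm above the bench. A cutter disc, 53 mm across its teeth, stands at stand y -6 to +4; nothing else nearby is higher.
- ring_turn (a joint): Turn of the ring on its thread, rad. 0 = tight: a hard stop, white line straight up at the pointer. Grows as it is loosened, the ring's top moving to the stand's +x, away from the robot. It starts 0.3 to 1.5: the line has just left the pointer. One turn from tight is 6.283, two are 12.566. About 0.03 N m turns it (1.2 N at the rim); it stays where it is left.
- mark (a point): Middle of the white line across the ring's rim, 25 mm from the axis; it turns with the ring. The line is 4.5 mm wide, parallel to the arbor, and runs on down the ring's +y end face.
- pointer (a point): Tip of the fixed flat steel pointer, at stand y = +54 mm, straight above the arbor's axis, 133 mm above the bench (lower than the ring's top). It is 5.5 mm wide and reaches from the +y upright towards the ring, ending 19 mm from the ring's end face when tight. The white line is at the pointer when it is straight up.
- ring_gauge: Loose dark steel ring gauge, 42 mm outer and 26 mm inner diameter, 10 mm high, lying on the stand's base on the robot's side of the arbor; origin: centre of its underside. Leave alone.
- plug_gauge: Loose steel plug gauge standing on the bench, foot 32 mm and neck 20 mm in diameter, 75 mm high; origin: centre of its foot. Leave alone.
- spanner: Loose steel spanner lying on the bench beside the stand's +y end. Leave alone.
- oil_bottle: White plastic oil bottle standing on the bench, 60 mm in diameter, 150 mm high; origin: centre of its underside. Leave alone.

How it is judged (in metres and radians):
On the way, in this order (a step that is already met when the one before it is completed fails the run):
1. the fingertips turn the ring past one full turn from tight (value of joint ring_turn between 6.283 and 10.5 rad and contact force between the fingers and locking_ring above 0.3 N), for 0.02 s.
2. the white line comes up to the pointer for the second time, two turns from tight (value of joint ring_turn above 12.166 rad), for 0.1 s.
At the end, for the whole second after the job is handed in: The ring stands two full turns from tight (12.57 rad) within 0.4 rad, white line up at the pointer, and at rest; the stand is upright within 20 mm of its start, and the gauges, spanner and bottle are within 20 mm of theirs (value of joint ring_turn between 12.166 and 12.966 rad and velocity of joint ring_turn between -0.1 and 0.1 rad/s and distance of each of stand, ring_gauge, plug_gauge, spanner, oil_bottle from where it was at the start of the episode below 0.02 m and angle between stand's own z axis and vertical below 0.05 rad and linear speed of stand below 0.02 m/s); the robot touches nothing.
It fails at once if the stand is lifted or shoved away (more than 20 mm) (distance of stand from where it was at the start of the episode above 0.02 m or angle between stand's own z axis and vertical above 0.08 rad or height (world z) of stand above 0.01 m).
It fails at once if a gauge, the spanner or the bottle is lifted or shifted more than 20 mm (distance of any of ring_gauge, plug_gauge, spanner, oil_bottle from where it was at the start of the episode above 0.02 m).
It also fails if it takes over 67 s, if anything falls off the work surface, if the arm or the gripper's body presses on something with over 40 N, if the wrist force passes 120 N, or if a joint passes its speed limit or range.

### The arm

A 6-joint arm with a two-finger parallel gripper is mounted at the origin on the work surface. World frame = base frame: x ahead of the robot, y to its left, z up, the work surface at z = 0. Lengths are in mm, angles in rad, forces in N, time in s.
With the tool pointing down it reaches from about 275 to 1000 mm from the base axis. Payload 8.4 kg.
Tool frame: the origin (TCP) lies at the very end of the fingers, on their centre line; the grasp point (between the pads) lies 19 mm behind it; z points along the fingers, y is the line along which they close (so a half turn about z gives the same grasp; the last joint's range is limited). The gripper opens to 85 mm and grips with 20 to 120 N. Pads are 22 mm wide; open, the fingers measure 114 mm over their backs; the gripper's body (76 mm by 85 mm) begins 54 mm behind the grasp point. The pads swing forward as they close: fully open they stand 13 mm farther back than shut.
Start: joints at [-1.339, 0.353, 1.633, -0, 1.155, -0.002], TCP at [144.796, -607.998, 231.281] pointing down, gripper open.
Joint ranges: [-2.63, 2.63], [-0.92, 2.1], [0.06, 2.66], [-1.3, 4.44], [0, 2.69], [-3.02, 3.02]. Speed limits (rad/s): [2.22, 2.22, 2.79, 3.14, 3.14, 3.14].

### API

Orientations are given as [roll, pitch, yaw] about the fixed x, y, z axes, in that order (R = Rz(yaw) Ry(pitch) Rx(roll)).
In Python, from rig import sensors, grab_frame, camera_params, order gives the robot as it stands. The module is installed in compiled form; this text tells all that it offers.
- The arm moves only by the tool move_arm, never from a script. Its argument "motion" is a list of rows, each a list of 7 numbers: the turn, a rotation vector about the tool's x, y, z in rad, then the shift along the tool's x, y, z in m, then the finger opening in m, from 0 to 0.0854. A call has 1 to 8 rows; each row is the pose to reach, as a shift and turn from the pose commanded when the call began, along the tool's axes at that moment; what a row does not reach only later rows make up. A row lasts 1/8 s, in which the tool goes at most 62.5 mm and 10.7 degrees, less where a joint would pass 70% of its speed; a pose out of reach is approached as far as the arm can. A call with a gripper value outside its range is refused whole. The fingers move at their own pace and stop on an object; "grip_force" is the grip in N (left out, the last holds). Time passes only in rows, so rows that repeat a pose let the fingers close. It gives the time, the measured TCP pose, the force, the opening and the grip force at its end, in the units of the state.
- sensors.sense(): the state, without advancing time (a new reading comes with each control period).
- grab_frame(name): name is "scene" or "top"; returns (picture, depth): 420x560x3 uint8, red, green, blue; 420x560 float32, mm along the optical axis (not along the pixel's ray), 0 where there is no reading.
- camera_params(name): a dict with "camera_matrix" (3x3 intrinsics, pixels), "k1" (the pictures are not rectified: a ray, as slopes to the right and down, at radius r is drawn at 1 + k1 r^2 times it, then the intrinsics apply), "world_from_camera" (4x4, takes a point from camera to world coordinates). Camera axes: x right, y down, z forward; pixel columns grow to the right and rows downward; lengths in mm; the calibration is good to about 2 mm. A picture is of the moment at which its call begins. camera_params takes no time and is no camera call.
- order.sign_off(): hands the job in; it is judged then, once.
The state is a dict: "clock": time; "qpos": joint angles; "qvel": joint speeds; "joint_efforts": joint torques, N m; "eef_pos": TCP position; "tcp_rot": TCP orientation; "contact_force": force on the tool from outside, world axes, zero at the start; "wrist_torque": the same for the moment, N m; "opening": opening from 0.0 (shut) to 1.0 (fully open); "grasp_force": force on a finger pad.
Only numpy, scipy, OpenCV 4.12 (cv2) and the standard library are available. Lean on these libraries where they do the work, as an engineer would, in place of code of your own. Each camera call takes 0.05 s, during which the arm holds its last target. There are 200 camera calls.

## Working session

There is one attempt and no reset: what is moved stays moved. The work goes in short steps, Python scripts to look and compute and a tool call to move; the robot and the scene stay as the last step left them, time stands still between calls to the robot, and variables do not carry over. Pictures are saved under pics/ and viewed, at most 10 in all, crops included, and the job is handed in when it is done.

Besides the shell and the picture viewer there is one more tool, called after ">>>" as name(argument=value, ...), one argument or row to a line, values as JSON. move_arm: Moves the arm, as the interface text tells. Its arguments: {"type":"object","properties":{"motion":{"type":"array","items":{"type":"array","items":{"type":"number"}}},"grip_force":{"type":"number"}},"required":["motion"]}

```bash
mkdir -p pics
cat > h.py <<'E'
import numpy as np, cv2
from rig import sensors, grab_frame, camera_params, order
def cloud(name):
    im,d=grab_frame(name); p=camera_params(name); K=p["camera_matrix"]; k1=p["k1"]
    h,w=d.shape; u,v=np.meshgrid(np.arange(w),np.arange(h))
    pts=np.stack([u,v],-1).reshape(-1,1,2).astype(np.float64)
    n=cv2.undistortPoints(pts,np.array(K),np.array([k1,0,0,0.])).reshape(h,w,2)
    c=np.dstack([n[...,0]*d,n[...,1]*d,d]); T=np.array(p["world_from_camera"])
    return im,d,c@T[:3,:3].T+T[:3,3]
E
python3 - <<'E'
from h import *
for n in("scene","top"):
    im,d,W=cloud(n); cv2.imwrite(f"pics/{n}0.png",im[...,::-1]); np.savez(f"{n}0.npz",im=im,d=d,W=W)
    print(n,camera_params(n))
print(sensors.sense())
E
```

```text
scene {'camera_matrix': array([[447.54535347,   0.        , 280.39391856],
       [  0.        , 447.54535347, 204.46796738],
       [  0.        ,   0.        ,   1.        ]]), 'k1': -0.13528524133505862, 'world_from_camera': array([[-3.10228036e-01,  6.33182279e-01, -7.09111252e-01,
         1.29760436e+03],
       [ 9.50488222e-01,  1.92318899e-01, -2.44101578e-01,
         2.68192375e+02],
       [-1.81852978e-02, -7.49729046e-01, -6.61495013e-01,
         7.70654249e+02],
       [ 0.00000000e+00,  0.00000000e+00,  0.00000000e+00,
         1.00000000e+00]])}
top {'camera_matrix': array([[386.70386228,   0.        , 281.86551365],
       [  0.        , 386.70386228, 211.08976626],
       [  0.        ,   0.        ,   1.        ]]), 'k1': -0.05072625495909616, 'world_from_camera': array([[-2.37942533e-02, -9.90262121e-01,  1.37166926e-01,
         4.86648205e+02],
       [-9.99509671e-01,  2.63577006e-02,  1.69023709e-02,
        -8.02364332e-01],
       [-2.03531824e-02, -1.36697489e-01, -9.90403728e-01,
         8.12401453e+02],
       [ 0.00000000e+00,  0.00000000e+00,  0.00000000e+00,
         1.00000000e+00]])}
{'clock': 0.1, 'qpos': array([-1.33943521e+00,  3.53599347e-01,  1.63405197e+00, -3.86863373e-08,
        1.15517951e+00, -2.39905544e-03]), 'qvel': array([ 0.00070275, -0.00094689, -0.00129287,  0.00161536, -0.0002766 ,
        0.00045984]), 'joint_efforts': array([-1.13435788e-03, -6.06356120e+01, -3.42819858e+01,  9.11048619e-05,
        3.97905489e-03,  1.93239873e-05]), 'eef_pos': array([ 144.67808614, -607.59532956,  230.62730353]), 'tcp_rot': array([-3.14035448e+00, -2.93506766e-06,  2.33760183e-01]), 'contact_force': array([-0.78219804,  0.11257301,  0.45170869]), 'wrist_torque': array([ 0.03327455,  0.01775266, -0.01694169]), 'grasp_force': 0.0, 'opening': 0.998751785379334}
```

View pics/scene0.png

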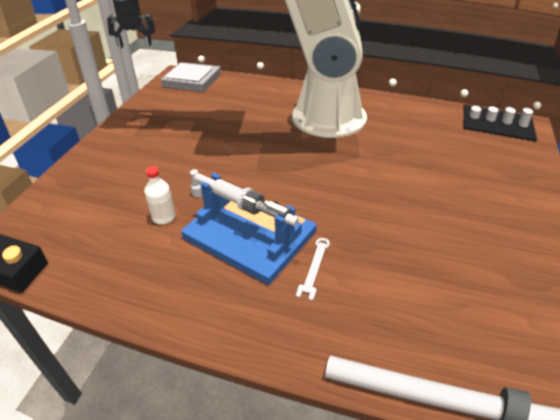

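View pics/top0.png

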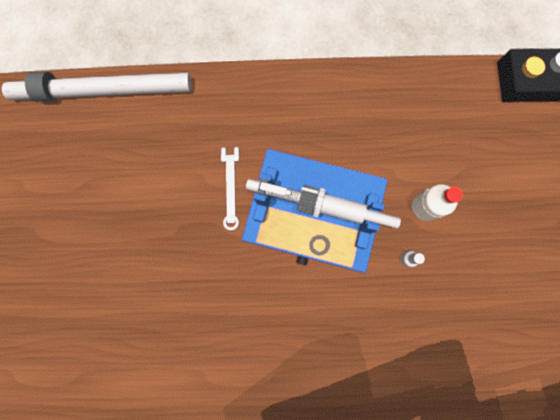

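The scene view shows the stand around (250,230), with the bottle at (160,200) and the spanner at (315,265). In the top view the stand is centred near (315,210), the ring is at (311,201), the handwheel at (302,260), and +y points left. I plan to pinch the ring with the fingertips straddling it from above and tilt the tool about the arbor for each stroke.

Run:
```python
from h import *
for n in("top","scene"):
    f=np.load(n+"0.npz"); im,W=f["im"],f["W"]; hsv=cv2.cvtColor(im,cv2.COLOR_RGB2HSV)
    z=W[...,2]; box=(np.hypot(W[...,0]-480,W[...,1]+80)<260)
    blue=cv2.inRange(hsv,(100,120,40),(130,255,255))>0
    yel=cv2.inRange(hsv,(12,80,120),(25,255,255))>0
    m=((blue|yel)&box&(abs(z-28)<5)&(f["d"]>0))
    P=W[m][:,:2].astype(np.float32)
    c,s,a=cv2.minAreaRect(P); print(n,"base rect",c,s,a,"z",np.median(z[m]))
    # arbor: high points, principal axis
    m=box&(z>108)&(z<150)&~blue&(hsv[...,1]<90)
    m=cv2.morphologyEx(m.astype(np.uint8),cv2.MORPH_OPEN,np.ones((2,2)))
    k,l,st,_=cv2.connectedComponentsWithStats(m)
    for i in range(1,k):
        if st[i,4]>100:
            Q=W[l==i]; vx=cv2.fitLine(Q[:,:2].astype(np.float32),cv2.DIST_HUBER,0,.01,.01).ravel(); print("hi",st[i],Q.mean(0),vx,np.arctan2(-vx[0],vx[1]),"ztop",np.percentile(Q[:,2],98))
f=np.load("top0.npz");im=f["im"]
cv2.imwrite("pics/crop0.png",cv2.resize(im[140:280,230:410,::-1],None,fx=4,fy=4,interpolation=cv2.INTER_CUBIC))
```

```text
top base rect (587.1449584960938, -90.41392517089844) (331.2370300292969, 199.83837890625) 73.84581756591797 z 27.659043529977794
hi [ 247  180  155   50 2454] [591.38990858 -65.22659148 126.80997627] [ 2.7621087e-01  9.6109706e-01  5.9187347e+02 -6.3284424e+01] -0.27984935 ztop 139.5091106417846
hi [436 189  20  21 216] [ 594.39246698 -284.03297241  116.60220247] [ 8.3305848e-01  5.5318493e-01  5.9441650e+02 -2.8256592e+02] -0.9846137 ztop 139.01739747900206
scene base rect (592.9735107421875, -92.5733642578125) (342.6277770996094, 199.5984649658203) 75.11705017089844 z 27.442342892312524
hi [ 195  175  105   52 1488] [609.6612182  -45.44515269 124.70809847] [ 2.6257125e-01  9.6491259e-01  6.1185858e+02 -3.9990395e+01] -0.26568598 ztop 138.99211531747838
hi [149 178  16  11 134] [ 614.33926361 -277.18849374  119.91543657] [ 7.8169376e-01  6.2366247e-01  6.2737592e+02 -2.6684793e+02] -0.897377 ztop 129.51204318699075
```

View pics/crop0.png

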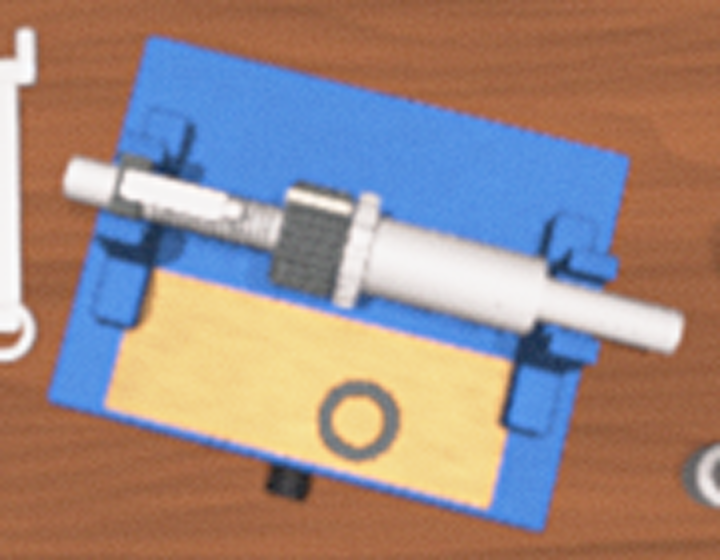

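The crop shows the ring at crop (312,240), with the white line near its +x edge at (318,195), so the turn is about 0.8–1. The cutter is just right of it at (360,250). Next I need a precise ring centre.

Run:
```python
from h import *
C=[]
for n in("top","scene"):
    f=np.load(n+"0.npz"); im,W,d=f["im"],f["W"],f["d"]; hsv=cv2.cvtColor(im,cv2.COLOR_RGB2HSV); z=W[...,2]
    m=((cv2.inRange(hsv,(100,100,40),(130,255,255))>0)|(cv2.inRange(hsv,(12,80,120),(25,255,255))>0))&(abs(z-28)<6)&(np.hypot(W[...,0]-590,W[...,1]+70)<200)
    k,l,st,_=cv2.connectedComponentsWithStats(cv2.morphologyEx(m.astype(np.uint8),cv2.MORPH_OPEN,np.ones((3,3))))
    i=[j for j in range(1,k) if st[j,4]>150]
    c,s,a=cv2.minAreaRect(W[np.isin(l,i)][:,:2].astype(np.float32)); print(n,c,s,a)
    # ring: dark, high
    m=(hsv[...,2]<120)&(hsv[...,1]<110)&(z>105)&(z<145)&(np.hypot(W[...,0]-592,W[...,1]+50)<70)
    k,l,st,_=cv2.connectedComponentsWithStats(cv2.morphologyEx(m.astype(np.uint8),cv2.MORPH_CLOSE,np.ones((3,3))))
    for j in range(1,k):
        if st[j,4]>40:
            Q=W[l==j];print(" dark",st[j],Q.mean(0),cv2.minAreaRect(Q[:,:2].astype(np.float32)),"zmax",np.percentile(Q[:,2],98))
    # cutter/arbor axis line: tops of arbor at ends; fit points z within top 3mm of the smooth sleeve
s=sensors.sense();print(s["eef_pos"],s["tcp_rot"])
# axis from top view: sleeve region pixel box
f=np.load("top0.npz");W=f["W"]
for (u0,u1,v0,v1) in [(324,360,192,225),(368,400,205,230),(246,258,177,194)]:
    Q=W[v0:v1,u0:u1].reshape(-1,3);Q=Q[(Q[:,2]>112)&(Q[:,2]<150)]
    print(len(Q),cv2.minAreaRect(Q[:,:2].astype(np.float32)),np.percentile(Q[:,2],97))
```

```text
top (598.1407470703125, -55.400543212890625) (258.7572937011719, 198.56826782226562) 73.84782409667969
 dark [298 191  19  23 304] [594.9406434  -33.98816884 136.40640584] ((549.248779296875, -21.7962646484375), (28.444307327270508, 131.6797332763672), 75.7759780883789) zmax 140.3560427433478
scene (602.4483642578125, -53.03465270996094) (259.600830078125, 200.10882568359375) 73.53935241699219
 dark [247 192  17  11  94] [603.90364701 -26.33080266 133.70060307] ((605.20068359375, -28.97797393798828), (22.353918075561523, 36.09946060180664), 12.911004066467285) zmax 140.22200909588742
 dark [242 200  27  14 156] [629.85207478 -30.28145989 122.93800987] ((946.7451782226562, 130.9102783203125), (751.4932250976562, 55.245208740234375), 25.57358741760254) zmax 130.67398637545793
[ 144.67808614 -607.59532956  230.62730353] [-3.14035448e+00 -2.93506766e-06  2.33760183e-01]
723 ((585.279296875, -96.68700408935547), (76.305419921875, 35.413002014160156), 73.41063690185547) 133.48884156895602
490 ((565.66015625, -171.03102111816406), (57.34506607055664, 44.2002067565918), 85.78598022460938) 128.26342861200362
127 ((628.69873046875, 64.59422302246094), (21.71906852722168, 26.005353927612305), 86.45785522460938) 130.8579936067642
```

>>> move_arm(
  motion=[
    [0,0,-0.13,0.0413,-0.0321,0,0.085],
    [0,0,-0.26,0.0827,-0.0643,0,0.085],
    [0,0,-0.39,0.124,-0.0964,0,0.085],
    [0,0,-0.52,0.1654,-0.1286,0,0.085],
    [0,0,-0.65,0.2067,-0.1607,0,0.085],
    [0,0,-0.78,0.248,-0.1929,0,0.085],
    [0,0,-0.91,0.2894,-0.225,0,0.085],
    [0,0,-1.05,0.33,-0.257,0,0.085],
  ],
  grip_force=25,
)

```text
clock: 1.1
eef_pos: [407.0, -280.0, 231.2]
tcp_rot: [-3.142, -0.0, 1.288]
contact_force: [0.7, 0.2, 0.6]
opening: 0.996
grasp_force: 0.0
```

>>> move_arm(
  motion=[
    [0,0,0,0.0484,0.02,0,0.085],
    [0,0,0,0.0968,0.0401,0,0.085],
    [0,0,0,0.1452,0.0602,0,0.085],
    [0,0,0,0.1936,0.0803,0,0.085],
    [0,0,0,0.242,0.1003,0,0.085],
    [0,0,0,0.2904,0.1204,0,0.085],
    [0,0,0,0.2904,0.1204,0.03,0.085],
    [0,0,0,0.2904,0.1204,0.05,0.085],
  ],
)

```text
clock: 2.1
eef_pos: [603.6, -36.2, 179.7]
tcp_rot: [-3.14, 0.0, 1.285]
contact_force: [-0.4, -0.0, -0.4]
opening: 0.996
grasp_force: 0.0
```

Run:
```python
from h import *
im,d,W=cloud("scene"); a=cv2.resize(im[110:290,170:350,::-1],(560,560),interpolation=cv2.INTER_CUBIC); cv2.imwrite("pics/s1.png",a)
s=sensors.sense();print(s["eef_pos"],s["tcp_rot"],s["qpos"])
```

```text
[602.09223496 -36.45885346 177.19710385] [-3.13667125e+00  1.17462237e-03  1.28470441e+00] [-6.29345086e-02  3.77528728e-01  1.72791524e+00 -6.52730507e-05
  1.04120801e+00  2.23193414e-01]
```

View pics/s1.png

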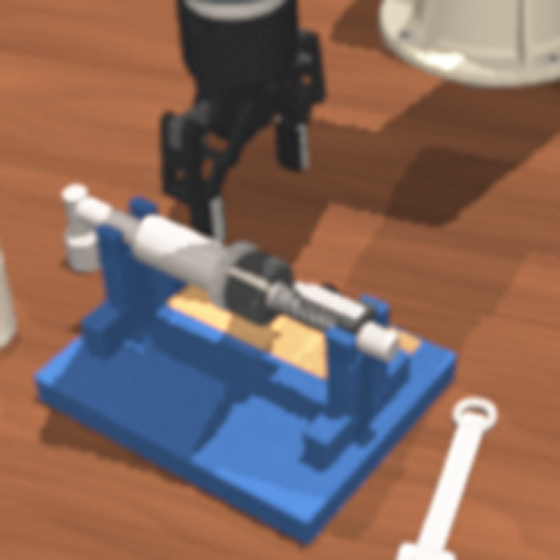

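The open fingers hang straddling above the ring: pads at (215,215) and (295,150), ring at (258,275). The white line is visible on the far side at (235,265). Now I'll descend and tilt back.

>>> move_arm(
  motion=[
    [0,0,0,0,0,0.03,0.085],
    [0,0,0,0,0,0.06,0.085],
    [0,0,0,0,0,0.082,0.085],
    [-0.18,0,0,0,0.0029,0.0817,0.075],
    [-0.36,0,0,0,0.0056,0.081,0.07],
    [-0.54,0,0,0,0.0082,0.0797,0.07],
    [-0.72,0,0,0,0.0105,0.078,0.07],
    [-0.72,0,0,0,0.0105,0.078,0.07],
  ],
)

```text
clock: 3.15
eef_pos: [612.8, -54.3, 116.6]
tcp_rot: [2.571, 0.042, 1.253]
contact_force: [-23.8, -9.7, -15.8]
opening: 0.819
grasp_force: 12.5
```

Run:
```python
from h import *
im,d,W=cloud("scene"); a=cv2.resize(im[110:290,170:350,::-1],(560,560),interpolation=cv2.INTER_CUBIC); cv2.imwrite("pics/s2.png",a)
s=sensors.sense();print(s["eef_pos"],s["tcp_rot"],s["qpos"],s["contact_force"],s["opening"])
```

```text
[612.27187785 -53.72455915 117.09294724] [2.56759253 0.04040653 1.2530794 ] [ 0.03175727  0.32906785  2.15495159 -1.07346553  0.25042467  1.33707916] [-13.36616451  -1.39395914  -4.55047043] 0.8178142039819657
```

View pics/s2.png

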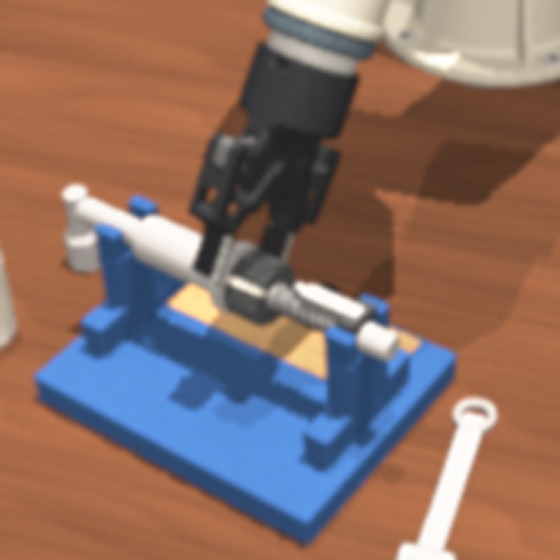

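The wrist came near its straight-line singularity while tilting towards the robot, so the tool drifted to about y -54, over the cutter at (215,270). I'll back out along the tool axis and re-approach, using mostly forward tilts.

>>> move_arm(
  motion=[
    [0,0,0,0,0,-0.005,0.085],
    [0,0,0,0,0,-0.025,0.085],
    [0,0,0,0,0,-0.05,0.085],
    [0,0,0,0,0,-0.07,0.085],
  ],
)

```text
clock: 3.7
eef_pos: [584.5, -37.8, 181.2]
tcp_rot: [2.561, 0.033, 1.257]
contact_force: [0.5, -0.2, 0.2]
opening: 0.988
grasp_force: 0.0
```

Run:
```python
from h import *
from scipy.spatial.transform import Rotation as R
im,d,W=cloud("scene"); np.savez("s3.npz",im=im,W=W,d=d)
im,d,W=cloud("top"); np.savez("t3.npz",im=im,W=W,d=d)
s=sensors.sense();print(s["eef_pos"],s["tcp_rot"],s["qpos"],s["contact_force"],s["opening"])
A=R.from_euler("xyz",s["tcp_rot"]);B=R.from_euler("xyz",[np.pi,0,1.285])
print((A.inv()*B).as_rotvec(),A.inv().apply(np.array([604,-35,185])-s["eef_pos"]))
```

```text
[585.01242456 -37.62907936 182.187274  ] [2.5584543  0.03178247 1.25762383] [ 0.06762407  0.1680932   2.17234602 -0.74159851  0.34631853  1.0180452 ] [ 0.1339844  -0.1358469  -0.56921881] 0.9948450401154084
[ 0.58261684  0.03885525 -0.01732712] [ 8.25726719 16.09680204  6.93267691]
```

>>> move_arm(
  motion=[
    [0.15,0.01,0,0.002,0.004,0,0.085],
    [0.3,0.02,-0.01,0.004,0.008,0.002,0.085],
    [0.45,0.03,-0.01,0.006,0.012,0.005,0.085],
    [0.583,0.039,-0.017,0.008,0.016,0.007,0.085],
    [0.583,0.039,-0.017,0.008,0.016,0.007,0.085],
  ],
)

```text
clock: 4.42
eef_pos: [605.6, -37.0, 181.5]
tcp_rot: [-3.138, 0.002, 1.283]
contact_force: [0.4, -0.0, -0.1]
opening: 0.993
grasp_force: 0.0
```

```bash
cat >> h.py <<'E'
def base(n):
    im,d,W=cloud(n); hsv=cv2.cvtColor(im,cv2.COLOR_RGB2HSV); z=W[...,2]
    m=((cv2.inRange(hsv,(100,100,40),(130,255,255))>0)|(cv2.inRange(hsv,(12,80,120),(25,255,255))>0))&(abs(z-28)<6)&(np.hypot(W[...,0]-590,W[...,1]+70)<200)
    k,l,st,_=cv2.connectedComponentsWithStats(cv2.morphologyEx(m.astype(np.uint8),cv2.MORPH_OPEN,np.ones((3,3))))
    i=[j for j in range(1,k) if st[j,4]>150]
    print(n,cv2.minAreaRect(W[np.isin(l,i)][:,:2].astype(np.float32))); return im
def st():
    s=sensors.sense();print(s["clock"],s["eef_pos"].round(1),s["tcp_rot"].round(3),s["qpos"].round(3),s["contact_force"].round(1),s["opening"].round(3))
E
python3 - <<'E'
from h import *
im=base("scene");base("top");st()
cv2.imwrite("pics/s4.png",cv2.resize(im[150:240,200:300,::-1],(600,540),interpolation=cv2.INTER_CUBIC))
E
```

```text
scene ((602.2501220703125, -53.31361389160156), (260.2148742675781, 200.8011016845703), 73.90559387207031)
top ((582.4619750976562, -76.93075561523438), (225.84019470214844, 195.81626892089844), 83.62039947509766)Traceback (most recent call last):
  File "<stdin>", line 2, in <module>
  File "h.py", line 17, in st
    s=sensors.sense();print(s["clock"],s["eef_pos"].round(1),s["tcp_rot"].round(3),s["qpos"].round(3),s["contact_force"].round(1),s["opening"].round(3))
                                                                                                                                  ^^^^^^^^^^^^^^^^^^
AttributeError: 'float' object has no attribute 'round'
```

>>> move_arm(
  motion=[
    [0,0,0,0.002,0,0.03,0.085],
    [0,0,0,0.002,0,0.06,0.085],
    [0,0,0,0.002,0,0.083,0.08],
    [-0.125,0,0,0.002,0.002,0.0829,0.07],
    [-0.25,0,0,0.002,0.004,0.0825,0.066],
    [-0.25,0,0,0.002,0.004,0.0825,0.066],
  ],
)

```text
clock: 5.28
eef_pos: [603.6, -33.9, 99.2]
tcp_rot: [2.897, 0.002, 1.286]
contact_force: [0.1, -0.0, 0.6]
opening: 0.773
grasp_force: 0.0
```

```bash
sed -i 's/,s\["opening"\].round(3)/,s["opening"],s["grasp_force"]/' h.py
python3 - <<'E'
from h import *
im=base("scene");st()
cv2.imwrite("pics/s5.png",cv2.resize(im[150:240,200:300,::-1],(600,540),interpolation=cv2.INTER_CUBIC))
E
```

```text
scene ((602.2266235351562, -53.57173156738281), (260.5882873535156, 200.0709228515625), 74.02205657958984)
5.325 [605.2 -34.1  99.9] [2.897e+00 2.000e-03 1.286e+00] [-0.022  0.386  1.96  -0.121  0.563  0.357] [ 0.1  0.4 -0.7] 0.7738280540987257 0.0
```

View pics/s5.png

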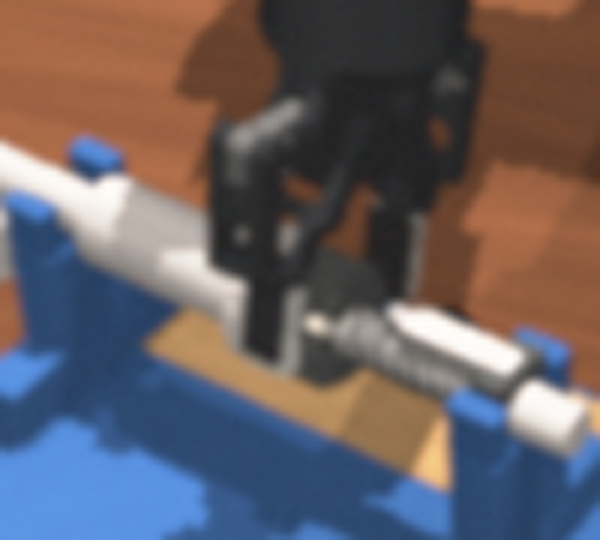

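The fingers straddle the ring without contact. The line on the end face is at (318,323), on the far side. Now I'll close and try the first stroke.

>>> move_arm(
  motion=[
    [0,0,0,0,0,0,0.04],
    [0,0,0,0,0,0,0.04],
    [0,0,0,0,0,0,0.04],
  ],
  grip_force=20,
)

```text
clock: 5.7
eef_pos: [608.6, -34.9, 100.8]
tcp_rot: [2.894, 0.001, 1.284]
contact_force: [-1.2, 2.1, 7.8]
opening: 0.573
grasp_force: 20.7
```

>>> move_arm(
  motion=[
    [0.15,0,0,0,-0.0024,-0.0002,0.04],
    [0.3,0,0,0,-0.0047,-0.0007,0.04],
    [0.45,0,0,0,-0.007,-0.0016,0.04],
    [0.6,0,0,0,-0.009,-0.0028,0.04],
  ],
)

```text
clock: 6.2
eef_pos: [600.3, -32.3, 101.5]
tcp_rot: [-2.786, -0.0, 1.284]
contact_force: [5.0, 0.3, -5.7]
opening: 0.568
grasp_force: 25.9
```

Run:
```python
from h import *
im=base("scene");st()
cv2.imwrite("pics/s6.png",cv2.resize(im[150:240,200:300,::-1],(600,540),interpolation=cv2.INTER_CUBIC))
```

```text
scene ((602.9911499023438, -53.310546875), (259.7418518066406, 198.84828186035156), 74.20925903320312)
6.25 [600.2 -32.3 100.9] [-2.777e+00 -1.000e-03  1.284e+00] [-0.095  0.65   1.515  0.071  1.336  0.163] [-5.6  2.1 26.6] 0.5689082439462412 28.696430437266827
```

View pics/s6.png

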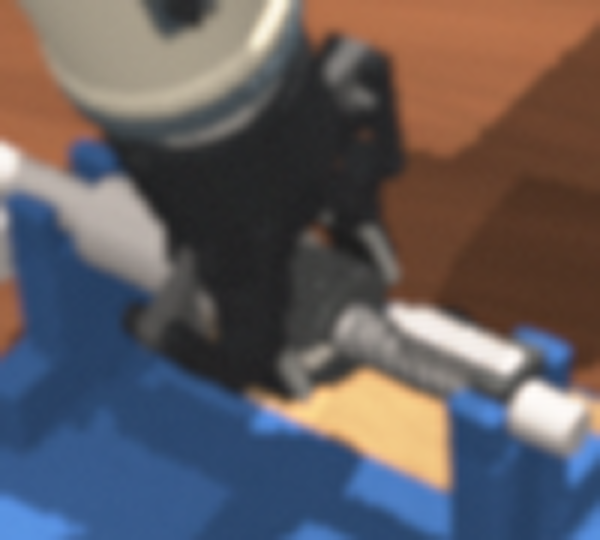

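The ring turned with the fingers: the end-face line moved down to (318,355). I'll continue the stroke.

>>> move_arm(
  motion=[
    [0.15,0,0,0,-0.0024,-0.0002,0.04],
    [0.3,0,0,0,-0.0047,-0.0007,0.04],
    [0.45,0,0,0,-0.007,-0.0016,0.04],
    [0.6,0,0,0,-0.009,-0.0028,0.04],
  ],
)

```text
clock: 6.75
eef_pos: [593.6, -30.3, 106.6]
tcp_rot: [-2.189, -0.001, 1.284]
contact_force: [8.9, 3.1, -0.3]
opening: 0.568
grasp_force: 26.6
```

Run:
```python
from h import *
im=base("scene");st()
cv2.imwrite("pics/s7.png",cv2.resize(im[150:240,200:300,::-1],(600,540),interpolation=cv2.INTER_CUBIC))
for i in range(4): grab_frame("scene"); st()
```

```text
scene ((603.5634765625, -47.84748840332031), (247.49221801757812, 200.03765869140625), 73.8453598022461)
6.8 [591.8 -29.9 105.3] [-2.174e+00 -1.000e-03  1.283e+00] [-0.129  0.993  1.119  0.143  1.988  0.148] [24.7 -2.2 32.6] 0.5698368625565298 31.844358891248703
6.85 [592.3 -30.  105.6] [-2.181e+00 -1.000e-03  1.283e+00] [-0.128  0.989  1.122  0.142  1.982  0.148] [-0.1  2.3  6.6] 0.5691104290124037 28.714518696069717
6.9 [592.3 -30.  105.6] [-2.185e+00 -1.000e-03  1.284e+00] [-0.128  0.986  1.124  0.142  1.977  0.148] [5.5 2.4 6.4] 0.5696385043771436 29.174496084451675
6.95 [592.3 -29.9 105.6] [-2.188 -0.     1.284] [-0.128  0.985  1.126  0.141  1.975  0.148] [6.2 0.  3.9] 0.5676453230808706 28.99851456284523
7.0 [592.3 -29.9 105.6] [-2.189 -0.     1.284] [-0.128  0.984  1.127  0.141  1.974  0.148] [6.  0.2 1.9] 0.5707684929443592 28.991402238607407
```

>>> move_arm(
  motion=[
    [0,0,0,0,0,0,0.068],
    [0,0,0,0,0,0,0.068],
    [-0.15,0,0,0,0.0024,-0.0002,0.068],
    [-0.3,0,0,0,0.0047,-0.0007,0.068],
    [-0.45,0,0,0,0.007,-0.0016,0.068],
    [-0.6,0,0,0,0.009,-0.0028,0.068],
    [-0.75,0,0,0,0.0109,-0.0043,0.068],
    [-0.9,0,0,0,0.0125,-0.0061,0.068],
  ],
)

```text
clock: 8.0
eef_pos: [602.7, -33.6, 100.0]
tcp_rot: [-3.093, 0.001, 1.285]
contact_force: [-0.1, 0.1, -0.6]
opening: 0.797
grasp_force: 0.0
```

>>> move_arm(
  motion=[
    [-0.15,0,0,0,0.0024,-0.0002,0.066],
    [-0.3,0,0,0,0.0047,-0.0007,0.06],
    [-0.3,0,0,0,0.0047,-0.0007,0.04],
    [-0.3,0,0,0,0.0047,-0.0007,0.04],
    [-0.3,0,0,0,0.0047,-0.0007,0.04],
  ],
)

```text
clock: 8.62
eef_pos: [608.4, -34.9, 101.4]
tcp_rot: [2.895, 0.001, 1.285]
contact_force: [-3.8, 1.9, 13.6]
opening: 0.566
grasp_force: 23.1
```

Run:
```python
from h import *
im=base("scene");st()
cv2.imwrite("pics/s8.png",cv2.resize(im[150:240,200:300,::-1],(600,540),interpolation=cv2.INTER_CUBIC))
```

```text
scene ((601.80908203125, -53.85636901855469), (260.84625244140625, 200.82688903808594), 73.94644927978516)
8.675 [608.4 -34.8 101.5] [2.895e+00 1.000e-03 1.284e+00] [-0.024  0.387  1.954 -0.12   0.565  0.357] [-2.8  1.7 14.8] 0.5696345636836854 23.076076693832874
```

>>> move_arm(
  motion=[
    [0.15,0,0,0,-0.0024,-0.0002,0.04],
    [0.3,0,0,0,-0.0047,-0.0007,0.04],
    [0.45,0,0,0,-0.007,-0.0016,0.04],
    [0.6,0,0,0,-0.009,-0.0028,0.04],
    [0.75,0,0,0,-0.0109,-0.0043,0.04],
    [0.9,0,0,0,-0.0125,-0.0061,0.04],
    [1.05,0,0,0,-0.0139,-0.008,0.04],
    [1.2,0,0,0,-0.0149,-0.0102,0.04],
  ],
)

```text
clock: 9.68
eef_pos: [594.0, -30.5, 107.0]
tcp_rot: [-2.188, -0.002, 1.284]
contact_force: [12.4, 0.7, -2.3]
opening: 0.565
grasp_force: 27.6
```

>>> move_arm(
  motion=[
    [0,0,0,0,0,0,0.068],
    [0,0,0,0,0,0,0.068],
    [-0.15,0,0,0,0.0024,-0.0002,0.068],
    [-0.3,0,0,0,0.0047,-0.0007,0.068],
    [-0.45,0,0,0,0.007,-0.0016,0.068],
    [-0.6,0,0,0,0.009,-0.0028,0.068],
    [-0.75,0,0,0,0.0109,-0.0043,0.068],
    [-0.9,0,0,0,0.0125,-0.0061,0.068],
  ],
)

```text
clock: 10.68
eef_pos: [602.8, -33.3, 102.0]
tcp_rot: [-3.096, 0.0, 1.286]
contact_force: [-0.6, -0.1, 0.7]
opening: 0.794
grasp_force: 0.0
```

>>> move_arm(
  motion=[
    [-0.15,0,0,0,0.0024,-0.0002,0.066],
    [-0.3,0,0,0,0.0047,-0.0007,0.06],
    [-0.3,0,0,0,0.0047,-0.0007,0.04],
    [-0.3,0,0,0,0.0047,-0.0007,0.04],
    [-0.3,0,0,0,0.0047,-0.0007,0.04],
  ],
)

```text
clock: 11.3
eef_pos: [608.2, -34.6, 102.9]
tcp_rot: [2.894, 0.0, 1.285]
contact_force: [-6.0, 3.0, 16.5]
opening: 0.577
grasp_force: 22.1
```

Run:
```python
from h import *
im=base("scene");st()
cv2.imwrite("pics/s9.png",cv2.resize(im[150:240,200:300,::-1],(600,540),interpolation=cv2.INTER_CUBIC))
a=[cv2.imread(f"pics/{n}.png") for n in("s7","s8","s9")]
cv2.imwrite("pics/m1.png",np.hstack([x[150:450,150:410] for x in a]))
```

```text
scene ((602.21044921875, -53.85624694824219), (260.7061462402344, 199.3995361328125), 74.16519165039062)
11.35 [608.2 -34.6 102.9] [2.894 0.    1.285] [-0.023  0.384  1.955 -0.12   0.566  0.356] [-5.3  2.9 18. ] 0.5730217419085814 22.071158587932587
```

View pics/m1.png

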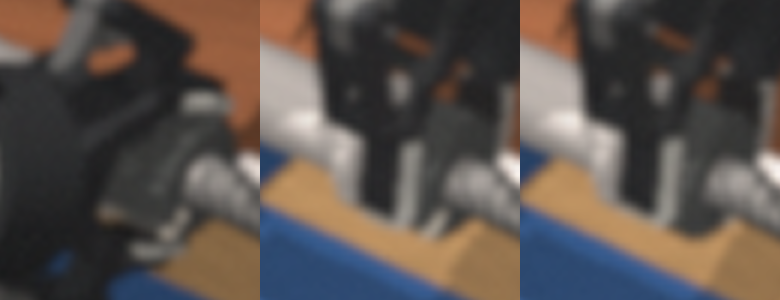

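The second panel shows the line at the bottom of the end face (435,220), a turn of about 2.8. In the third it has passed out of sight (~4). The strokes work and the stand hasn't moved. Continuing, with a small height correction each cycle.

>>> move_arm(
  motion=[
    [0.15,0,0,0,-0.0024,-0.0002,0.04],
    [0.3,0,0,0,-0.0047,-0.0007,0.04],
    [0.45,0,0,0,-0.007,-0.0016,0.04],
    [0.6,0,0,0,-0.009,-0.0028,0.04],
    [0.75,0,0,0,-0.0109,-0.0043,0.04],
    [0.9,0,0,0,-0.0125,-0.0061,0.04],
    [1.05,0,0,0,-0.0139,-0.008,0.04],
    [1.2,0,0,0,-0.0149,-0.0102,0.04],
  ],
)

```text
clock: 12.35
eef_pos: [594.9, -30.7, 107.9]
tcp_rot: [-2.193, -0.003, 1.284]
contact_force: [15.6, -2.4, -5.8]
opening: 0.568
grasp_force: 27.3
```

>>> move_arm(
  motion=[
    [0,0,0,0,0,0,0.068],
    [0,0,0,0,0,0,0.068],
    [-0.15,0,0,0,0.0024,-0.0002,0.068],
    [-0.3,0,0,0,0.0047,-0.0007,0.068],
    [-0.45,0,0,0,0.007,-0.0016,0.068],
    [-0.6,0,0,0,0.009,-0.0028,0.068],
    [-0.75,0,0,0,0.0109,-0.0043,0.068],
    [-0.9,0,0,0,0.0125,-0.0061,0.068],
  ],
)

```text
clock: 13.35
eef_pos: [602.7, -33.2, 102.3]
tcp_rot: [-3.096, 0.0, 1.286]
contact_force: [0.4, 0.4, -0.7]
opening: 0.801
grasp_force: 0.0
```

>>> move_arm(
  motion=[
    [-0.15,0,0,0,0.0024,0.0015,0.066],
    [-0.3,0,0,0,0.0047,0.002,0.06],
    [-0.3,0,0,0,0.0047,0.002,0.04],
    [-0.3,0,0,0,0.0047,0.002,0.04],
    [-0.3,0,0,0,0.0047,0.002,0.04],
  ],
)

```text
clock: 13.98
eef_pos: [608.7, -34.5, 101.0]
tcp_rot: [2.891, -0.0, 1.285]
contact_force: [-3.1, 1.5, 15.5]
opening: 0.568
grasp_force: 23.0
```

>>> move_arm(
  motion=[
    [0.15,0,0,0,-0.0024,-0.0002,0.04],
    [0.3,0,0,0,-0.0047,-0.0007,0.04],
    [0.45,0,0,0,-0.007,-0.0016,0.04],
    [0.6,0,0,0,-0.009,-0.0028,0.04],
    [0.75,0,0,0,-0.0109,-0.0043,0.04],
    [0.9,0,0,0,-0.0125,-0.0061,0.04],
    [1.05,0,0,0,-0.0139,-0.008,0.04],
    [1.2,0,0,0,-0.0149,-0.0102,0.04],
  ],
)

```text
clock: 14.98
eef_pos: [593.8, -30.1, 106.7]
tcp_rot: [-2.191, -0.003, 1.285]
contact_force: [9.8, 0.9, -1.2]
opening: 0.568
grasp_force: 27.0
```

>>> move_arm(
  motion=[
    [0,0,0,0,0,0,0.068],
    [0,0,0,0,0,0,0.068],
    [-0.15,0,0,0,0.0024,-0.0002,0.068],
    [-0.3,0,0,0,0.0047,-0.0007,0.068],
    [-0.45,0,0,0,0.007,-0.0016,0.068],
    [-0.6,0,0,0,0.009,-0.0028,0.068],
    [-0.75,0,0,0,0.0109,-0.0043,0.068],
    [-0.9,0,0,0,0.0125,-0.0061,0.068],
  ],
)

```text
clock: 15.98
eef_pos: [602.7, -33.2, 99.8]
tcp_rot: [-3.097, -0.0, 1.286]
contact_force: [-0.2, 0.6, -0.9]
opening: 0.792
grasp_force: 0.0
```

Run:
```python
from h import *
im=base("scene");st()
cv2.imwrite("pics/s10.png",cv2.resize(im[150:240,200:300,::-1],(600,540),interpolation=cv2.INTER_CUBIC))
```

```text
scene ((602.6141357421875, -53.98431396484375), (262.272705078125, 200.5087890625), 74.61969757080078)
16.025 [600.2 -32.6  99.5] [-3.1    0.     1.286] [-0.062  0.486  1.759  0.011  0.936  0.216] [-4.5  1.3 -0.2] 0.7943593214510465 0.0
```

```bash
cat >> h.py <<'E'
def prof(name_or_im,turns,shift=(0,0)):
    p=camera_params("scene");T=np.linalg.inv(p["world_from_camera"]);yaw=-.281
    a=name_or_im; g=cv2.cvtColor(a,cv2.COLOR_BGR2GRAY).astype(np.float32)
    phi=np.arange(0,360,10);r=np.array([17,19,21.]);out=[]
    X=lambda f,r:np.array([r*np.sin(f),35+1.5*turns,115+r*np.cos(f)])
    R=np.array([[np.cos(yaw),-np.sin(yaw),0],[np.sin(yaw),np.cos(yaw),0],[0,0,1]])
    P=np.array([[R@X(f,q)+[601.5+shift[0],-53.8+shift[1],0] for q in r] for f in np.radians(phi)]).reshape(-1,3)
    u=cv2.projectPoints(P,cv2.Rodrigues(T[:3,:3])[0],T[:3,3],p["camera_matrix"],np.array([p["k1"],0,0,0]))[0].reshape(-1,2)
    x=((u[:,0]-200+.5)*6-.5).astype(np.float32);y=((u[:,1]-150+.5)*6-.5).astype(np.float32)
    v=cv2.remap(g,x[None],y[None],cv2.INTER_LINEAR)[0].reshape(-1,3).mean(1)
    return dict(zip(phi.tolist(),v.astype(int).tolist())),np.c_[x,y].reshape(-1,3,2)
E
python3 - <<'E'
from h import *
for n,t in(("s5",.2),("s6",.3),("s8",.5),("s9",.6),("s10",1)):
    d,xy=prof(cv2.imread(f"pics/{n}.png"),t); print(n,d)
print(xy[::9,1])
E
```

```text
s5 {0: 56, 10: 61, 20: 65, 30: 76, 40: 133, 50: 152, 60: 88, 70: 62, 80: 63, 90: 61, 100: 60, 110: 61, 120: 65, 130: 75, 140: 85, 150: 91, 160: 94, 170: 94, 180: 91, 190: 85, 200: 91, 210: 117, 220: 138, 230: 153, 240: 148, 250: 128, 260: 106, 270: 73, 280: 53, 290: 52, 300: 54, 310: 54, 320: 55, 330: 55, 340: 55, 350: 55}
s6 {0: 65, 10: 70, 20: 74, 30: 78, 40: 78, 50: 73, 60: 79, 70: 132, 80: 149, 90: 113, 100: 72, 110: 59, 120: 70, 130: 89, 140: 106, 150: 119, 160: 126, 170: 126, 180: 121, 190: 102, 200: 91, 210: 115, 220: 134, 230: 150, 240: 146, 250: 126, 260: 109, 270: 82, 280: 64, 290: 60, 300: 60, 310: 61, 320: 60, 330: 62, 340: 62, 350: 62}
s8 {0: 56, 10: 57, 20: 60, 30: 64, 40: 69, 50: 67, 60: 63, 70: 61, 80: 65, 90: 86, 100: 121, 110: 143, 120: 134, 130: 110, 140: 97, 150: 97, 160: 98, 170: 99, 180: 97, 190: 88, 200: 91, 210: 116, 220: 136, 230: 151, 240: 146, 250: 127, 260: 113, 270: 88, 280: 67, 290: 59, 300: 55, 310: 54, 320: 55, 330: 55, 340: 54, 350: 56}
s9 {0: 56, 10: 57, 20: 61, 30: 67, 40: 70, 50: 69, 60: 67, 70: 62, 80: 62, 90: 60, 100: 59, 110: 60, 120: 65, 130: 73, 140: 85, 150: 94, 160: 99, 170: 105, 180: 112, 190: 107, 200: 96, 210: 115, 220: 135, 230: 150, 240: 146, 250: 127, 260: 115, 270: 90, 280: 67, 290: 59, 300: 55, 310: 54, 320: 55, 330: 56, 340: 55, 350: 55}
s10 {0: 59, 10: 58, 20: 60, 30: 63, 40: 63, 50: 61, 60: 60, 70: 58, 80: 56, 90: 55, 100: 55, 110: 56, 120: 61, 130: 71, 140: 80, 150: 84, 160: 84, 170: 84, 180: 84, 190: 83, 200: 92, 210: 114, 220: 134, 230: 148, 240: 140, 250: 128, 260: 124, 270: 101, 280: 78, 290: 71, 300: 72, 310: 88, 320: 110, 330: 118, 340: 102, 350: 76}
[[352.16238 295.76935]
 [323.9851  363.80005]
 [357.3374  372.876  ]
 [384.87415 306.4894 ]]
```

The end-face line angle is now measured numerically as 47° → 78° → 112° → … → 326°. The ring is at about 5.68 rad, and each stroke gives 1.2. That leaves five full strokes plus one partial.

>>> move_arm(
  motion=[
    [-0.15,0,0,0,0.0024,0,0.066],
    [-0.3,0,0,0,0.0047,0,0.06],
    [-0.3,0,0,0,0.0047,0,0.04],
    [-0.3,0,0,0,0.0047,0,0.04],
    [-0.3,0,0,0,0.0047,0,0.04],
  ],
)

```text
clock: 16.65
eef_pos: [608.9, -34.8, 99.8]
tcp_rot: [2.893, 0.0, 1.285]
contact_force: [-1.8, 0.6, 13.8]
opening: 0.574
grasp_force: 22.5
```

>>> move_arm(
  motion=[
    [0.15,0,0,0,-0.0024,-0.0002,0.04],
    [0.3,0,0,0,-0.0047,-0.0007,0.04],
    [0.45,0,0,0,-0.007,-0.0016,0.04],
    [0.6,0,0,0,-0.009,-0.0028,0.04],
    [0.75,0,0,0,-0.0109,-0.0043,0.04],
    [0.9,0,0,0,-0.0125,-0.0061,0.04],
    [1.05,0,0,0,-0.0139,-0.008,0.04],
    [1.2,0,0,0,-0.0149,-0.0102,0.04],
  ],
)

```text
clock: 17.65
eef_pos: [592.8, -29.9, 106.1]
tcp_rot: [-2.186, -0.003, 1.285]
contact_force: [3.7, 2.4, -0.9]
opening: 0.57
grasp_force: 27.1
```

>>> move_arm(
  motion=[
    [0,0,0,0,0,0,0.068],
    [0,0,0,0,0,0,0.068],
    [-0.15,0,0,0,0.0024,-0.0002,0.068],
    [-0.3,0,0,0,0.0047,-0.0007,0.068],
    [-0.45,0,0,0,0.007,-0.0016,0.068],
    [-0.6,0,0,0,0.009,-0.0028,0.068],
    [-0.75,0,0,0,0.0109,-0.0043,0.068],
    [-0.9,0,0,0,0.0125,-0.0061,0.068],
  ],
)

```text
clock: 18.65
eef_pos: [603.0, -33.3, 99.4]
tcp_rot: [-3.098, -0.0, 1.286]
contact_force: [0.0, -0.5, -0.2]
opening: 0.797
grasp_force: 0.0
```

>>> move_arm(
  motion=[
    [-0.15,0,0,0,0.0024,0.0008,0.066],
    [-0.3,0,0,0,0.0047,0.0008,0.06],
    [-0.3,0,0,0,0.0047,0.0008,0.04],
    [-0.3,0,0,0,0.0047,0.0008,0.04],
    [-0.3,0,0,0,0.0047,0.0008,0.04],
  ],
)

```text
clock: 19.27
eef_pos: [609.1, -34.5, 99.4]
tcp_rot: [2.889, -0.0, 1.286]
contact_force: [-1.3, 0.1, 14.5]
opening: 0.573
grasp_force: 21.7
```

>>> move_arm(
  motion=[
    [0.15,0,0,0,-0.0024,-0.0002,0.04],
    [0.3,0,0,0,-0.0047,-0.0007,0.04],
    [0.45,0,0,0,-0.007,-0.0016,0.04],
    [0.6,0,0,0,-0.009,-0.0028,0.04],
    [0.75,0,0,0,-0.0109,-0.0043,0.04],
    [0.9,0,0,0,-0.0125,-0.0061,0.04],
    [1.05,0,0,0,-0.0139,-0.008,0.04],
    [1.2,0,0,0,-0.0149,-0.0102,0.04],
  ],
)

```text
clock: 20.27
eef_pos: [592.4, -29.7, 105.6]
tcp_rot: [-2.187, -0.003, 1.285]
contact_force: [1.6, 3.4, 3.6]
opening: 0.564
grasp_force: 26.3
```

>>> move_arm(
  motion=[
    [0,0,0,0,0,0,0.068],
    [0,0,0,0,0,0,0.068],
    [-0.15,0,0,0,0.0024,-0.0002,0.068],
    [-0.3,0,0,0,0.0047,-0.0007,0.068],
    [-0.45,0,0,0,0.007,-0.0016,0.068],
    [-0.6,0,0,0,0.009,-0.0028,0.068],
    [-0.75,0,0,0,0.0109,-0.0043,0.068],
    [-0.9,0,0,0,0.0125,-0.0061,0.068],
  ],
)

```text
clock: 21.28
eef_pos: [603.0, -33.3, 97.9]
tcp_rot: [-3.098, -0.0, 1.286]
contact_force: [-0.8, -0.4, -1.3]
opening: 0.798
grasp_force: 0.0
```

Run:
```python
from h import *
im=base("scene");st()
a=cv2.resize(im[150:240,200:300,::-1],(600,540),interpolation=cv2.INTER_CUBIC)
cv2.imwrite("pics/s11.png",a);print(prof(a,1.3)[0])
```

```text
scene ((602.9256591796875, -53.76924133300781), (261.17376708984375, 199.20693969726562), 74.2288818359375)
21.325 [600.5 -32.7  97.6] [-3.102  0.     1.286] [-0.062  0.488  1.761  0.011  0.931  0.216] [-3.   0.8 -0.2] 0.7922024306819795 0.0
{0: 56, 10: 56, 20: 59, 30: 58, 40: 59, 50: 57, 60: 58, 70: 61, 80: 79, 90: 103, 100: 115, 110: 104, 120: 82, 130: 73, 140: 75, 150: 80, 160: 81, 170: 80, 180: 84, 190: 86, 200: 93, 210: 113, 220: 133, 230: 147, 240: 136, 250: 128, 260: 132, 270: 109, 280: 82, 290: 69, 300: 62, 310: 60, 320: 60, 330: 60, 340: 57, 350: 56}
```

The line is at 100°, so the turn is 8.03. Three more full strokes.

>>> move_arm(
  motion=[
    [-0.15,0,0,0,0.0024,-0.0017,0.066],
    [-0.3,0,0,0,0.0047,-0.0022,0.06],
    [-0.3,0,0,0,0.0047,-0.0022,0.04],
    [-0.3,0,0,0,0.0047,-0.0022,0.04],
    [-0.3,0,0,0,0.0047,-0.0022,0.04],
  ],
)

```text
clock: 21.95
eef_pos: [608.9, -34.8, 100.1]
tcp_rot: [2.893, 0.0, 1.285]
contact_force: [-3.2, 1.2, 15.0]
opening: 0.569
grasp_force: 23.5
```

>>> move_arm(
  motion=[
    [0.15,0,0,0,-0.0024,-0.0002,0.04],
    [0.3,0,0,0,-0.0047,-0.0007,0.04],
    [0.45,0,0,0,-0.007,-0.0016,0.04],
    [0.6,0,0,0,-0.009,-0.0028,0.04],
    [0.75,0,0,0,-0.0109,-0.0043,0.04],
    [0.9,0,0,0,-0.0125,-0.0061,0.04],
    [1.05,0,0,0,-0.0139,-0.008,0.04],
    [1.2,0,0,0,-0.0149,-0.0102,0.04],
  ],
)

```text
clock: 22.95
eef_pos: [593.2, -30.0, 106.3]
tcp_rot: [-2.187, -0.003, 1.285]
contact_force: [4.3, 2.1, 0.5]
opening: 0.572
grasp_force: 27.0
```

>>> move_arm(
  motion=[
    [0,0,0,0,0,0,0.068],
    [0,0,0,0,0,0,0.068],
    [-0.15,0,0,0,0.0024,-0.0002,0.068],
    [-0.3,0,0,0,0.0047,-0.0007,0.068],
    [-0.45,0,0,0,0.007,-0.0016,0.068],
    [-0.6,0,0,0,0.009,-0.0028,0.068],
    [-0.75,0,0,0,0.0109,-0.0043,0.068],
    [-0.9,0,0,0,0.0125,-0.0061,0.068],
  ],
)

```text
clock: 23.95
eef_pos: [603.0, -33.3, 99.4]
tcp_rot: [-3.098, -0.0, 1.286]
contact_force: [1.1, 0.6, -0.1]
opening: 0.795
grasp_force: 0.0
```

>>> move_arm(
  motion=[
    [-0.15,0,0,0,0.0024,-0.0002,0.066],
    [-0.3,0,0,0,0.0047,-0.0007,0.06],
    [-0.3,0,0,0,0.0047,-0.0007,0.04],
    [-0.3,0,0,0,0.0047,-0.0007,0.04],
    [-0.3,0,0,0,0.0047,-0.0007,0.04],
  ],
)

```text
clock: 24.58
eef_pos: [608.8, -34.6, 100.7]
tcp_rot: [2.89, -0.0, 1.286]
contact_force: [-3.0, 1.9, 14.7]
opening: 0.571
grasp_force: 21.9
```

>>> move_arm(
  motion=[
    [0.15,0,0,0,-0.0024,-0.0002,0.04],
    [0.3,0,0,0,-0.0047,-0.0007,0.04],
    [0.45,0,0,0,-0.007,-0.0016,0.04],
    [0.6,0,0,0,-0.009,-0.0028,0.04],
    [0.75,0,0,0,-0.0109,-0.0043,0.04],
    [0.9,0,0,0,-0.0125,-0.0061,0.04],
    [1.05,0,0,0,-0.0139,-0.008,0.04],
    [1.2,0,0,0,-0.0149,-0.0102,0.04],
  ],
)

```text
clock: 25.58
eef_pos: [593.4, -30.0, 106.4]
tcp_rot: [-2.19, -0.003, 1.285]
contact_force: [6.4, 1.5, -0.4]
opening: 0.573
grasp_force: 27.6
```

>>> move_arm(
  motion=[
    [0,0,0,0,0,0,0.068],
    [0,0,0,0,0,0,0.068],
    [-0.15,0,0,0,0.0024,-0.0002,0.068],
    [-0.3,0,0,0,0.0047,-0.0007,0.068],
    [-0.45,0,0,0,0.007,-0.0016,0.068],
    [-0.6,0,0,0,0.009,-0.0028,0.068],
    [-0.75,0,0,0,0.0109,-0.0043,0.068],
    [-0.9,0,0,0,0.0125,-0.0061,0.068],
  ],
)

```text
clock: 26.58
eef_pos: [602.9, -33.2, 99.5]
tcp_rot: [-3.098, -0.0, 1.286]
contact_force: [0.3, -0.0, -1.1]
opening: 0.799
grasp_force: 0.0
```

>>> move_arm(
  motion=[
    [-0.15,0,0,0,0.0024,0.0005,0.066],
    [-0.3,0,0,0,0.0047,0.0005,0.06],
    [-0.3,0,0,0,0.0047,0.0005,0.04],
    [-0.3,0,0,0,0.0047,0.0005,0.04],
    [-0.3,0,0,0,0.0047,0.0005,0.04],
  ],
)

```text
clock: 27.2
eef_pos: [609.0, -34.5, 99.8]
tcp_rot: [2.889, -0.001, 1.286]
contact_force: [-2.5, 0.8, 15.8]
opening: 0.569
grasp_force: 21.6
```

>>> move_arm(
  motion=[
    [0.15,0,0,0,-0.0024,-0.0002,0.04],
    [0.3,0,0,0,-0.0047,-0.0007,0.04],
    [0.45,0,0,0,-0.007,-0.0016,0.04],
    [0.6,0,0,0,-0.009,-0.0028,0.04],
    [0.75,0,0,0,-0.0109,-0.0043,0.04],
    [0.9,0,0,0,-0.0125,-0.0061,0.04],
    [1.05,0,0,0,-0.0139,-0.008,0.04],
    [1.2,0,0,0,-0.0149,-0.0102,0.04],
  ],
)

```text
clock: 28.2
eef_pos: [592.7, -29.8, 105.8]
tcp_rot: [-2.188, -0.003, 1.285]
contact_force: [3.4, 2.5, 1.7]
opening: 0.574
grasp_force: 26.2
```

>>> move_arm(
  motion=[
    [0,0,0,0,0,0,0.068],
    [0,0,0,0,0,0,0.068],
    [-0.15,0,0,0,0.0024,-0.0002,0.068],
    [-0.3,0,0,0,0.0047,-0.0007,0.068],
    [-0.45,0,0,0,0.007,-0.0016,0.068],
    [-0.6,0,0,0,0.009,-0.0028,0.068],
    [-0.75,0,0,0,0.0109,-0.0043,0.068],
    [-0.9,0,0,0,0.0125,-0.0061,0.068],
  ],
)

```text
clock: 29.2
eef_pos: [603.0, -33.3, 98.3]
tcp_rot: [-3.098, -0.0, 1.286]
contact_force: [-0.3, -0.6, -0.6]
opening: 0.798
grasp_force: 0.0
```

Run:
```python
from h import *
im=base("scene");st()
a=cv2.resize(im[150:240,200:300,::-1],(600,540),interpolation=cv2.INTER_CUBIC)
cv2.imwrite("pics/s12.png",a);print(prof(a,1.8)[0])
```

```text
scene ((602.3673095703125, -53.905609130859375), (261.31707763671875, 199.29302978515625), 73.81005859375)
29.25 [600.4 -32.7  97.9] [-3.102  0.     1.286] [-0.062  0.488  1.761  0.011  0.932  0.216] [-4.8  0.7  0.1] 0.7962916945739689 0.0
{0: 56, 10: 56, 20: 57, 30: 59, 40: 58, 50: 58, 60: 58, 70: 57, 80: 57, 90: 57, 100: 55, 110: 56, 120: 61, 130: 69, 140: 73, 150: 76, 160: 79, 170: 84, 180: 94, 190: 93, 200: 93, 210: 112, 220: 134, 230: 145, 240: 129, 250: 127, 260: 141, 270: 118, 280: 85, 290: 80, 300: 95, 310: 114, 320: 117, 330: 102, 340: 81, 350: 64}
```

The line is at about 314°, so roughly 0.88 rad remains. I'll grip here and make the last partial stroke.

>>> move_arm(
  motion=[
    [0,0,0,0,0,-0.0015,0.06],
    [0,0,0,0,0,-0.0015,0.04],
    [0,0,0,0,0,-0.0015,0.04],
    [0,0,0,0,0,-0.0015,0.04],
  ],
)

```text
clock: 29.75
eef_pos: [604.3, -33.7, 98.3]
tcp_rot: [-3.088, 0.001, 1.285]
contact_force: [-2.9, 1.2, 16.2]
opening: 0.574
grasp_force: 22.3
```

>>> move_arm(
  motion=[
    [0.15,0,0,0,-0.0024,-0.0002,0.04],
    [0.3,0,0,0,-0.0047,-0.0007,0.04],
    [0.45,0,0,0,-0.007,-0.0016,0.04],
    [0.6,0,0,0,-0.009,-0.0028,0.04],
    [0.75,0,0,0,-0.0109,-0.0043,0.04],
    [0.88,0,0,0,-0.0123,-0.0058,0.04],
    [0.88,0,0,0,-0.0123,-0.0058,0.04],
  ],
)

```text
clock: 30.62
eef_pos: [591.3, -29.8, 104.2]
tcp_rot: [-2.198, -0.001, 1.284]
contact_force: [-4.3, 3.7, 13.9]
opening: 0.568
grasp_force: 24.7
```

>>> move_arm(
  motion=[
    [0,0,0,0,0,0,0.068],
    [0,0,0,0,0,0,0.068],
    [-0.15,0,0,0,0.0024,-0.0002,0.072],
    [-0.3,0,0,0,0.0047,-0.0007,0.072],
    [-0.45,0,0,0,0.007,-0.0016,0.072],
    [-0.6,0,0,0,0.009,-0.0028,0.072],
    [-0.75,0,0,0,0.0109,-0.0043,0.072],
    [-0.9,0,0,0,0.0125,-0.0061,0.072],
  ],
)

```text
clock: 31.62
eef_pos: [603.4, -33.7, 97.4]
tcp_rot: [-3.113, 0.001, 1.285]
contact_force: [0.4, -0.6, 0.1]
opening: 0.842
grasp_force: 0.0
```

Run:
```python
from h import *
im=base("scene");st()
a=cv2.resize(im[150:240,200:300,::-1],(600,540),interpolation=cv2.INTER_CUBIC)
cv2.imwrite("pics/s13.png",a);print(prof(a,2)[0])
```

```text
scene ((602.840576171875, -53.21815490722656), (259.1188659667969, 199.32095336914062), 73.67140197753906)
31.675 [600.8 -33.1  97. ] [-3.117e+00  1.000e-03  1.285e+00] [-0.06   0.483  1.772  0.005  0.911  0.222] [-4.6  0.8 -1.7] 0.8425425748226663 0.0
{0: 123, 10: 107, 20: 73, 30: 59, 40: 57, 50: 57, 60: 57, 70: 57, 80: 57, 90: 57, 100: 55, 110: 56, 120: 60, 130: 67, 140: 74, 150: 78, 160: 81, 170: 83, 180: 86, 190: 90, 200: 94, 210: 112, 220: 134, 230: 145, 240: 128, 250: 128, 260: 147, 270: 127, 280: 89, 290: 71, 300: 63, 310: 60, 320: 59, 330: 57, 340: 66, 350: 97}
```

The line is at about 1°. I'll retreat and verify.

>>> move_arm(
  motion=[
    [0,0,0,0,0,0,0.085],
    [0,0,0,0,0,-0.01,0.085],
    [0,0,0,0,0,-0.04,0.085],
    [0,0,0,0,0,-0.08,0.085],
    [0,0,0,0,-0.06,-0.11,0.085],
    [0,0,0,0,-0.12,-0.12,0.085],
    [0,0,0,0,-0.18,-0.13,0.085],
    [0,0,0,0,-0.2,-0.13,0.085],
  ],
)

```text
clock: 32.67
eef_pos: [413.9, 22.2, 234.7]
tcp_rot: [-3.107, 0.001, 1.285]
contact_force: [1.2, 0.4, -0.3]
opening: 0.992
grasp_force: 0.0
```

Run:
```python
from h import *
im=base("scene");t=base("top");st()
a=cv2.resize(im[150:240,200:300,::-1],(600,540),interpolation=cv2.INTER_CUBIC)
print(prof(a,2)[0])
b=cv2.resize(t[140:280,230:410,::-1],(514,400),interpolation=cv2.INTER_CUBIC)
cv2.imwrite("pics/fin.png",np.hstack([a[150:450,150:410],b[:300]]))
```

```text
scene ((602.6846313476562, -53.98030090332031), (260.560546875, 199.5260772705078), 74.12004852294922)
top ((598.3140869140625, -55.38072204589844), (258.7381286621094, 198.94436645507812), 73.86299133300781)
32.775 [414.9  22.1 234.2] [-3.108e+00  1.000e-03  1.285e+00] [0.042 0.033 2.03  0.011 1.111 0.322] [ 0.5 -0.3  0.3] 0.9972095957474436 0.0
{0: 147, 10: 124, 20: 87, 30: 77, 40: 71, 50: 68, 60: 67, 70: 66, 80: 65, 90: 64, 100: 62, 110: 64, 120: 74, 130: 95, 140: 118, 150: 136, 160: 149, 170: 156, 180: 156, 190: 134, 200: 103, 210: 120, 220: 151, 230: 166, 240: 148, 250: 144, 260: 169, 270: 142, 280: 89, 290: 67, 300: 63, 310: 62, 320: 62, 330: 64, 340: 80, 350: 119}
```

View pics/fin.png

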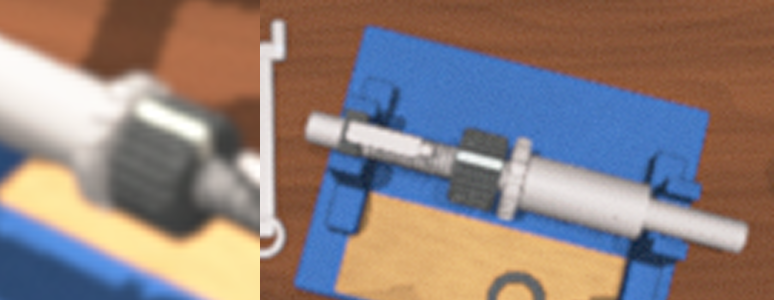

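The white line is on top of the ring at (480,160), in line with the pointer at (385,140). The stand is unmoved, with the base centre within 0.2 mm in the top view.

```bash
python3 -c "
from rig import order
print(order.sign_off())"
```

```text
the job is handed in; nothing more can be done
None
```

I turned the locking ring to about two full turns from tight, with its white line up at the pointer, let go of it and handed the job in at about 33 s; the stand stayed where it was, but I did not re-measure the gauges, spanner and bottle, and no verdict came back.

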